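Gauge the next bent saddle on the mandrel

TASK

The shallow U-shaped saddle on the mandrel bar has been checked: take it off and put it in the tray. Then hang the deep U-shaped saddle from the bench astride the bar, seated flat, and let go of it; finally set the bridge gauge down gently with both legs flat on the stand's base plate, astride the bar, so that its sprung foot rests on top of the deep saddle and reads its height. Let go of everything, and leave the other things on the bench where they stand.

Things in the scene. Friction and masses are not known exactly. Their poses are not given: they have to be found in the camera images.
- stand: Mandrel stand, fixed. Dark steel base plate 160 (x) x 200 (y) x 12 thick; a level square steel bar 16 x 16 runs along the stand's y above the plate's middle, top 87 above the bench (75 above the plate), between two grey posts 30 (x) x 12 (y) x 86 high with inner faces at y = +-86. Origin: centre of the plate's underside, on the bench
- bar_mid (a point): Middle of the bar's top face (87 above the stand's origin)
- shallow_saddle: Steel inverted-U saddle, the shallow one; starts astride the bar. 34 (x, across the U) x 24 (y, strip width) x 35 high; crown 5 thick, legs 6 thick, 30 deep inside, 22 apart. Origin: centre of its underside, at the leg ends; 57 above the bench when on the bar. About 90 g
- shallow_saddle_crown (a point): Centre of the shallow saddle's crown, top face (35 above its origin)
- deep_saddle: Steel inverted-U saddle, the deep one; starts standing legs down on the bench, spool and stub beside it. 34 (x, across the U) x 24 (y, strip width) x 65 high; crown 10 thick, legs 6 thick, 55 deep inside, 22 apart. Origin: centre of its underside, at the leg ends. On the bar its legs straddle the bar in x and its origin is 32 above the bench. About 180 g
- deep_saddle_crown (a point): Centre of the deep saddle's crown, top face (65 above its origin)
- gauge: Aluminium bridge gauge, starts standing on the bench: two legs 14 (x) x 36 (y) x 105 high centred at x = +-45 (76 clear between them); crossbar 104 (x) x 30 (y) from 105 to 123 above the soles, its y faces gripped at the middle. Spindle and foot at its centre; a thin look-only scale plate on top, up to 168. Origin: centre between the leg soles, at their level. About 0.6 kg
- gauge_foot (a joint): Slide of the gauge's sprung foot, m: 0 with the foot fully down (tip 60 mm above the soles), grows as it is pushed up, stop at 0.038; soft: about 1 N at 0, then 40 N/m. Standing on the base plate it reads 0.015 on the bare bar, 0.020 on the shallow saddle, 0.025 on the deep one
- foot_tip (a point): Centre of the underside of the gauge's foot, diameter 16, on a steel spindle 12 in diameter that slides up through the crossbar; spindle top 65 above this point (125 above the soles at rest)
- tray: Grey open parts tray, fixed, 130 (x) x 100 (y) x 22 high, walls and floor 4 thick. Origin: centre of its underside
- angle: Bystander: steel L-bracket, not a saddle: foot 45 x 24 x 6, one upright flange 55 high at its -x end. Origin: centre of its underside
- spool: Bystander: brass spool, diameter 26, 38 high, standing beside the deep saddle. Origin: centre of its underside
- stub: Bystander: dark steel bar stub 22 x 22 x 36 high, standing beside the deep saddle. Origin: centre of its underside
- bottle: Bystander: amber bottle, diameter 44, 160 high. Origin: centre of its underside
- flask: Bystander: steel flask, diameter 42, 105 high with its cap. Origin: centre of its underside
- tin: Bystander: round brass-coloured tin, diameter 66, 60 high. Origin: centre of its underside
- jar: Bystander: white jar, diameter 56, 70 high. Origin: centre of its underside
- screwdriver: Bystander: screwdriver with a black handle, 130 long, lying on the bench, along its x. Origin: near the middle of its length, on its underside
There are look-alikes about, which are no part of the job. Leave any brown look-alike of the deep_saddle alone.

How it is judged (in metres and radians):
On the way, in this order (a step that is already met when the one before it is completed fails the run):
1. the shallow saddle lies in the tray, let go (x of shallow_saddle_crown in the frame of tray between -0.06 and 0.06 m and y of shallow_saddle_crown in the frame of tray between -0.046 and 0.046 m and z of shallow_saddle_crown in the frame of tray below 0.05 m and linear speed of shallow_saddle below 0.02 m/s and contact force between the fingers and shallow_saddle below 0.1 N), for 0.2 s.
2. the deep saddle hangs seated astride the bar, let go, before the gauge is set on it (x of deep_saddle_crown in the frame of stand between -0.006 and 0.006 m and y of deep_saddle_crown in the frame of stand between -0.075 and 0.075 m and z of deep_saddle_crown in the frame of stand between 0.094 and 0.1 m and angle between deep_saddle's own z axis and vertical below 0.12 rad and linear speed of deep_saddle below 0.02 m/s and contact force between each of the fingers, gauge and deep_saddle below 0.1 N), for 0.2 s.
At the end, for the whole second after the job is handed in: Shallow saddle in the tray; deep saddle seated astride the bar, within 6 mm of its middle line, top at 97 +-3 mm, tilt under 0.12 rad; gauge upright within 0.04 rad, soles on the base plate within 2.5 mm, foot on the deep saddle reading 0.025 +-0.0025 m; all let go and at rest (all of step 1 and x of deep_saddle_crown in the frame of stand between -0.006 and 0.006 m and y of deep_saddle_crown in the frame of stand between -0.075 and 0.075 m and z of deep_saddle_crown in the frame of stand between 0.094 and 0.1 m and angle between deep_saddle's own z axis and vertical below 0.12 rad and linear speed of each of deep_saddle, gauge below 0.02 m/s and contact force between the fingers and deep_saddle below 0.1 N and z of gauge in the frame of stand between 0.0095 and 0.0145 m and angle between gauge's own z axis and vertical below 0.04 rad and contact force between gauge and deep_saddle above 0.3 N and value of joint gauge_foot between 0.0225 and 0.0275 m); the robot touches nothing.
It fails at once if the gauge is dropped or slammed onto the stand (faster than 0.35 m/s within 5 mm of the base plate) (horizontal distance between gauge and stand below 0.1 m and z of gauge in the frame of stand below 0.017 m and linear speed of gauge above 0.35 m/s).
It fails at once if one of the other things on the bench is moved by more than 20 mm (distance of any of angle, spool, stub, bottle, flask, tin, jar, screwdriver from where it was at the start of the episode above 0.02 m).
It also fails if it takes over 72 s, if anything falls off the work surface, if the arm or the gripper's body presses on something with over 40 N, if the wrist force passes 120 N, or if a joint passes its speed limit or range.

ROBOT

A 6-joint arm with a two-finger parallel gripper is mounted at the origin on the work surface. World frame = base frame: x ahead of the robot, y to its left, z up, the work surface at z = 0. Lengths are in m, angles in degrees, forces in N, time in s.
With the tool pointing down it reaches from about 0.3 to 0.75 m from the base axis. Payload 8.5 kg.
Tool frame: the origin (TCP) lies between the finger pads; the fingertips stand 25 mm ahead of it and the grasp point (between the pads) lies 6 mm ahead of it; x points along the fingers, y is the direction in which the jaws open and shut, and the axes are right-handed (so a half turn about x gives the same grasp; the last joint's range is limited). The gripper opens to 85 mm and grips with 20 to 120 N. Pads are 22 mm wide; open, the fingers measure 114 mm over their backs; the gripper's body (76 mm by 85 mm) begins 54 mm behind the grasp point. The pads swing forward as they close: fully open they stand 13 mm farther back than shut.
Start: joints at [53.669, 21.807, 74.336, -0, 83.858, -12.336], TCP at [0.224, 0.502, 0.256] pointing down, gripper open.
Joint ranges: [-178.18, 178.18], [-50.72, 133.34], [12.68, 142.11], [-81.47, 261.47], [9.98, 163.14], [-165.26, 165.26]. Speed limits (degrees/s): [136.94, 136.94, 180, 180, 180, 180].

INTERFACE

Orientations are given as a 3x3 rotation matrix whose columns are the frame's x, y, z axes.
In Python, from rig import sensors, get_image, workorder gives the robot as it stands.
- The arm moves only by the tool arm_command, never from a script. Its argument "plan" is a list that holds one entry, the list of rows, each a list of 6 numbers: the shift along the tool's x, y, z in units of 25 mm (1.0 is 25 mm), then the turn, a rotation vector about the tool's x, y, z in units of 6 degrees (1.0 is 6 degrees). In form: [[[dx, dy, dz, ax, ay, az], ...]]. A call has 1 to 10 rows; each row is the pose to reach, as a shift and turn from the pose commanded when the call began, along the tool's axes at that moment; what a row does not reach only later rows make up. A row lasts 1/10 s, in which the tool goes at most 50 mm and 8.59 degrees, less where a joint would pass 70% of its speed; a pose out of reach is approached as far as the arm can. A call with a gripper value outside its range is refused whole. "jaw" is the closure, from 0 (fully open) to 1 (shut), set as the call begins (left out, the last holds). The fingers move at their own pace and stop on an object; "newtons" is the grip in N (left out, the last holds). Time passes only in rows, so rows that repeat a pose let the fingers close. It gives the time, the measured TCP pose, the force and the opening at its end, in the units of the state.
- sensors.observe(): the state, without advancing time (a new reading comes with each control period).
- get_image(name): name is "side" or "top"; returns a dict with "img" (384x512x3 uint8, red, green, blue), "fx", "fy", "cx", "cy" (pixels), "dist" ([k1, k2, p1, p2, k3] as OpenCV has them; the pictures are not rectified), "T" (4x4, takes a point from camera to world coordinates). Camera axes: x right, y up, looking along -z (the intrinsics and any distortion apply to the point x, -y, -z); pixel columns grow to the right and rows downward; lengths in m; the calibration is good to about 2 mm. A picture is of the moment at which its call begins. There is no depth.
- workorder.close_job(): hands the job in, once; it reports no verdict.
The state is a dict: "time_s": time; "q": joint angles; "qvel": joint speeds; "joint_efforts": joint torques, N m; "position": TCP position; "tool_rot": TCP orientation; "ft_force": force on the tool from outside, world axes, zero at the start; "wrist_torque": the same for the moment, N m; "grip_width": finger opening in m.
Only numpy, scipy, OpenCV 4.12 (cv2) and the standard library are available. Lean on these libraries where they do the work, as an engineer would, in place of code of your own. Each camera call takes 0.05 s, during which the arm holds its last target. There are 200 camera calls.

## Working session

There is one attempt and no reset: what is moved stays moved. The work goes in short steps, Python scripts to look and compute and a tool call to move; the robot and the scene stay as the last step left them, time stands still between calls to the robot, and variables do not carry over. Pictures are saved under pics/ and viewed, about 8 in all and at most 12, crops included, and the job is handed in when it is done.

Besides the shell and the picture viewer there is one more tool, called after "Emit:" by a JSON object that holds its "method" and its "body", one argument or row to a line. arm_command: Moves the arm, as the interface text tells. Its arguments: {"type":"object","properties":{"plan":{"type":"array","items":{"type":"array","items":{"type":"array","items":{"type":"number"}}}},"jaw":{"type":"number"},"newtons":{"type":"number"}},"required":["plan"]}

```bash
mkdir -p pics; ls; cat > h.py <<'E'
import numpy as np, cv2
from rig import sensors, get_image, workorder
def snap(n,f=None):
    d=get_image(n)
    if f: cv2.imwrite('pics/'+f,d['img'][:,:,::-1])
    return d
def ray(d,u,v):
    K=np.array([[d['fx'],0,d['cx']],[0,d['fy'],d['cy']],[0,0,1.]])
    p=cv2.undistortPoints(np.array([[[u,v]]],float),K,np.array(d['dist'],float))[0,0]
    T=np.array(d['T']); r=T[:3,:3]@np.array([p[0],-p[1],-1]); return T[:3,3],r/np.linalg.norm(r)
def onz(d,u,v,z):
    o,r=ray(d,u,v); return o+r*(z-o[2])/r[2]
def proj(d,P):
    K=np.array([[d['fx'],0,d['cx']],[0,d['fy'],d['cy']],[0,0,1.]])
    T=np.array(d['T']); c=T[:3,:3].T@(np.array(P)-T[:3,3]); c=c*[1,-1,-1]
    return cv2.projectPoints(c.reshape(1,1,3),np.zeros(3),np.zeros(3),K,np.array(d['dist'],float))[0].ravel()
E
python3 - <<'E'
from h import *
for n in('top','side'):
    d=snap(n,n+'1.png'); print(n,d['fx'],d['cx'],d['cy'],d['dist'],np.round(d['T'],3).tolist())
    np.save('pics/'+n+'1.npy',d,allow_pickle=True)
s=sensors.observe(); print(s)
E
```

```text
pics
top 495.9704698205141 254.2784926944814 190.53638495072101 [-0.20661995  0.          0.          0.          0.        ] [[0.027, 0.988, -0.152, 0.266], [-1.0, 0.029, 0.012, 0.025], [0.017, 0.152, 0.988, 1.463], [0.0, 0.0, 0.0, 1.0]]
side 431.281591062717 255.03519965165043 197.75728850854748 [-0.0705312  0.         0.         0.         0.       ] [[0.859, 0.391, -0.329, 0.124], [-0.511, 0.641, -0.572, -0.625], [-0.013, 0.66, 0.751, 0.951], [0.0, 0.0, 0.0, 1.0]]
{'time_s': 0.1, 'q': array([ 5.36679538e+01,  2.18370209e+01,  7.43788611e+01, -1.38617972e-04,
        8.38584855e+01, -1.23362583e+01]), 'qvel': array([ 0.01252192, -0.08816051,  0.00487038, -0.00327518,  0.15433258,
       -0.06859848]), 'joint_efforts': array([ 3.67414046e-03, -4.49220085e+01, -2.31658798e+01, -1.67930802e-04,
        3.64644417e-03,  4.74614865e-05]), 'position': array([0.22353582, 0.50227407, 0.25578365]), 'tool_rot': array([[-7.67053931e-04,  4.06668757e-01,  9.13575357e-01],
       [-1.04705431e-03,  9.13574799e-01, -4.06669388e-01],
       [-9.99999158e-01, -1.26850037e-03, -2.74956866e-04]]), 'ft_force': array([-0.78234643,  0.28754251, -0.30246497]), 'wrist_torque': array([-0.03719398, -0.02747077,  0.02516513]), 'grip_width': 0.0854202207987596}
```

View pics/top1.png

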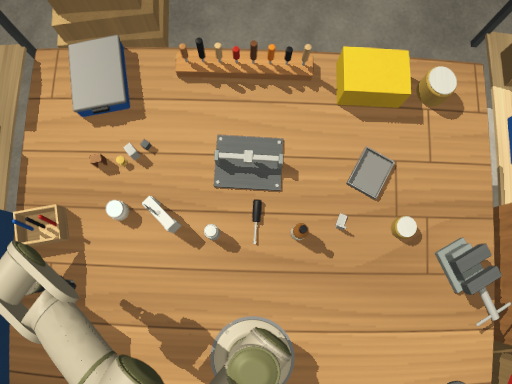

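View pics/side1.png

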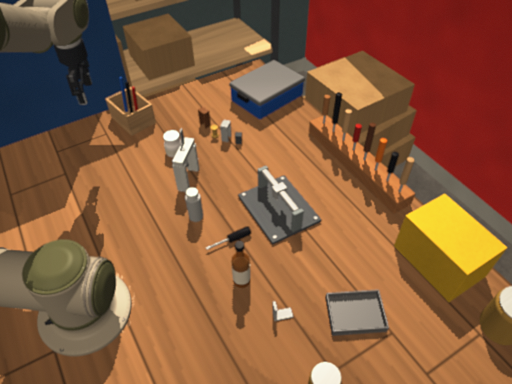

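The top view shows the stand at (249,162) with the shallow saddle near (249,156), the tray at (371,174) and the deep saddle at (131,150). The spool is at (121,160), the stub at (146,144), the brown decoy at (97,158) and the gauge at (160,213). Next I'll make enlarged crops from both views.

```bash
python3 - <<'E'
from h import *
def mont(n,cs,f):
    d=np.load(f'pics/{n}1.npy',allow_pickle=True).item(); im=d['img'][:,:,::-1]; t=[]
    for (u,v) in cs:
        c=cv2.resize(im[v:v+60,u:u+80],None,fx=5,fy=5,interpolation=cv2.INTER_CUBIC)
        for k in range(0,80,10): cv2.putText(c,str(u+k),(k*5,8),0,.3,(0,255,255)); cv2.line(c,(k*5,10),(k*5,14),(0,255,255))
        for k in range(10,60,10): cv2.putText(c,str(v+k),(0,k*5),0,.3,(0,255,255))
        t.append(c)
    cv2.imwrite('pics/'+f,np.vstack([np.hstack(t[:2]),np.hstack(t[2:])]))
mont('top',[(209,132),(90,130),(130,185),(335,145)],'topc.png')
mont('side',[(238,160),(190,95),(155,130),(318,283)],'sidec.png')
E
```

```text
(no output)
```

View pics/topc.png

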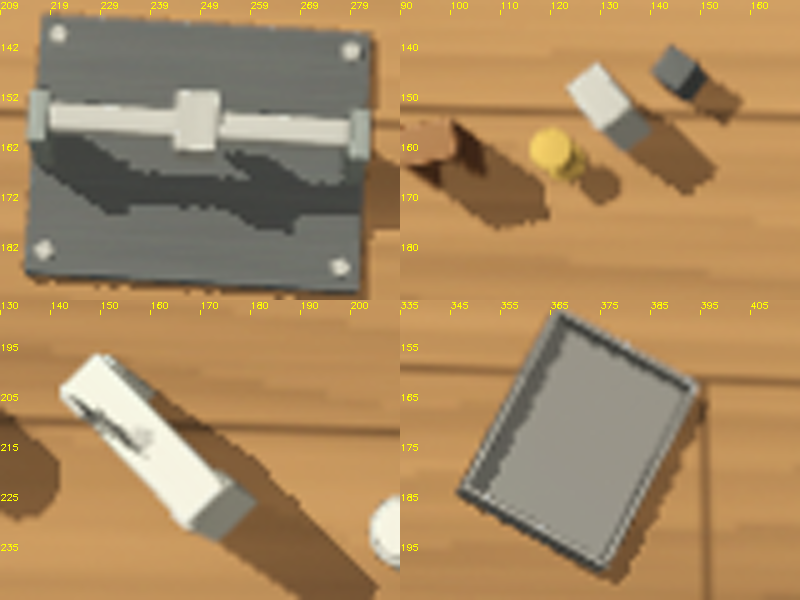

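View pics/sidec.png

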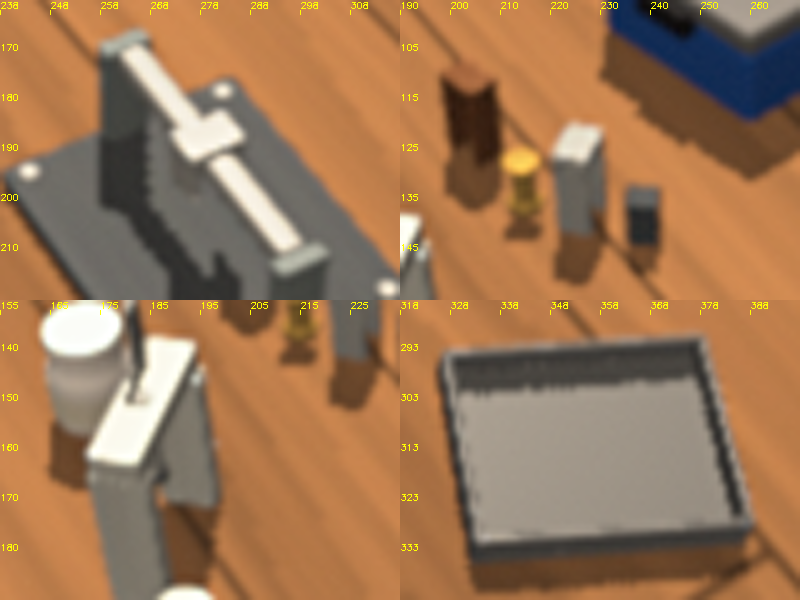

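The crops resolve the corners of all four items well. I'll measure them with masks in the top view and cross-check the heights in the side view.

```bash
cat > meas.py <<'E'
from h import *
def blob(d,box,thr,lo=0,sat=45):
    u0,v0,u1,v1=box; s=6
    im=cv2.resize(d['img'][v0:v1,u0:u1],None,fx=s,fy=s,interpolation=cv2.INTER_CUBIC).astype(int)
    m=((im.min(2)>thr)&(im.max(2)-im.min(2)<sat)).astype(np.uint8)
    if lo: m=((im.max(2)<lo)).astype(np.uint8)
    c=max(cv2.findContours(m,0,2)[0],key=cv2.contourArea)
    return (c.reshape(-1,2)+.5)/s-.5+[u0,v0]
def rect(d,c,z):
    P=np.array([onz(d,u,v,z)[:2] for u,v in c])
    (cx,cy),(a,b),t=cv2.minAreaRect((P*1000).astype(np.float32))
    if a<b: a,b,t=b,a,t+90
    return np.round([cx,cy,a,b,(t+90)%180-90],1)   # mm, long axis angle
E
python3 - <<'E'
from meas import *
T=np.load('pics/top1.npy',allow_pickle=True).item();S=np.load('pics/side1.npy',allow_pickle=True).item()
for n,thr in(('bar',170),('bar',190)):
    for nm,a,b in(('L',(221,148,242,162),0),('R',(256,150,278,166),0)): print(nm,thr,rect(T,blob(T,a,thr,sat=70),.087))
for thr in(150,170,190): print('shallow',thr,rect(T,blob(T,(243,146,254,165),thr,sat=70),.092),'deep',rect(T,blob(T,(121,140,140,158),thr,sat=70),.065),'gauge',rect(T,blob(T,(138,190,185,236),thr,sat=70),.123))
for thr in(150,170): print('side deep',rect(S,blob(S,(218,112,234,130),thr,sat=70),.065),'gauge',rect(S,blob(S,(170,134,200,168),thr,sat=70),.123))
R=lambda d,l,z:[print(np.round(onz(d,u,v,z)*1000)[:2],end=' ') for u,v in l] and print()
print('plate');R(T,[(217,134.8),(283,139),(281,190),(214,187)],.012)
print('posts');R(T,[(216.7,155.3),(280.9,158.8)],.086)
print('side posts');R(S,[(263,168),(297.8,211.5)],.086)
print('tray');R(T,[(366,147),(394.5,162),(375.7,198.5),(347,183)],.022)
print('side tray');R(S,[(327,293),(378.5,291),(387.5,327),(333,332)],.022)
print('spool');R(T,[(120.3,159.8)],.038);R(S,[(214.3,127)],.038)
print('stub');R(T,[(145.5,143.5)],.036);R(S,[(238.5,134)],.036)
print('sideshallow');R(S,[(279.6,186.8)],.092)
E
```

```text
L 170 [577.9  76.7  60.1  13.8  88.3]
R 170 [574.9 -24.3  62.8  13.7  88.3]
L 190 [578.3  76.7  59.7  11.8  89.6]
R 190 [575.4 -24.3  62.4  11.8  89.5]
shallow 150 [576.7  28.4  34.8  30.7   1.7] deep [593.7 376.5  34.7  24.9  40.4] gauge [404.3 268.8 107.   35.7  46.1]
shallow 170 [577.2  30.8  34.   26.7  -4.8] deep [593.6 376.6  33.3  23.8  40.1] gauge [404.6 269.  105.4  34.5  45.8]
shallow 190 [576.9  31.2  32.2  25.9  -5.5] deep [593.9 376.7  31.2  22.3  40.4] gauge [405.2 269.6 103.1  33.4  46. ]
side deep [593.9 377.8  36.1  24.6  42. ] gauge [404.9 271.  108.1  32.5  46.1]
side deep [594.1 377.5  33.1  22.6  44.3] gauge [405.1 270.9 106.   31.   46. ]
plate
[656. 124.] [649. -76.] [493. -72.] [497. 127.] 
posts
[576. 117.] [572. -65.] 
side posts
[580. 119.] [573. -65.] 
tray
[ 631. -328.] [ 588. -416.] [ 475. -356.] [ 519. -268.] 
side tray
[ 523. -270.] [ 632. -331.] [ 588. -413.] [ 475. -357.] 
spool
[566. 408.] 
[568. 408.] 
stub
[618. 335.] 
[620. 337.] 
sideshallow
[577.  29.]
```

```bash
cat > to.py <<'E'
# usage: to.py x y z yaw(jaw axis, deg) in mm -> shift/turn units from present pose
import sys; from h import *
from scipy.spatial.transform import Rotation as Rn
x,y,z,w=map(float,sys.argv[1:5]); s=sensors.observe(); R=np.array(s['tool_rot']); p=np.array(s['position'])
best=None
for k in(0,180):
    a=np.radians(w+k); Y=np.array([np.cos(a),np.sin(a),0]); X=np.array([0,0,-1.]); G=np.c_[X,Y,np.cross(X,Y)]
    r=Rn.from_matrix(R.T@G).as_rotvec(degrees=True)/6
    if best is None or np.linalg.norm(r)<np.linalg.norm(best): best=r
print(np.round(R.T@(np.array([x,y,z])/1000-p)/.025,2),np.round(best,2),'t',round(s['time_s'],1),'q',np.round(s['q'],0),'p',np.round(p*1000,1),'yaw',round(np.degrees(np.arctan2(R[1,1],R[0,1])),1),'w',round(s['grip_width']*1000,1),'F',np.round(s['ft_force'],1))
E
python3 to.py 577 30 256 -1.7
```

```text
[  0.   -11.51  20.6 ] [1.128e+01 0.000e+00 1.000e-02] t 0.1 q [ 54.  22.  74.  -0.  84. -12.] p [223.5 502.3 255.8] yaw 66.0 w 85.4 F [-0.8  0.3 -0.3]
```

Emit:
{"method": "arm_command", "body": {
  "plan": [
    [[0, -11.5, 20.6, 11.3, 0, 0], [0, -11.5, 20.6, 11.3, 0, 0], [0, -11.5, 20.6, 11.3, 0, 0], [0, -11.5, 20.6, 11.3, 0, 0], [0, -11.5, 20.6, 11.3, 0, 0], [0, -11.5, 20.6, 11.3, 0, 0], [0, -11.5, 20.6, 11.3, 0, 0], [0, -11.5, 20.6, 11.3, 0, 0], [0, -11.5, 20.6, 11.3, 0, 0], [0, -11.5, 20.6, 11.3, 0, 0]]
  ],
  "jaw": 0.3,
  "newtons": 40
}}

```text
time_s: 1.1
position: [0.5242, 0.1003, 0.2561]
tool_rot: [[-0.001, 0.999, -0.032], [0.0, -0.032, -0.999], [-1.0, -0.001, -0.0]]
ft_force: [1.7, 1.0, 0.6]
grip_width: 0.0597
```

```bash
python3 to.py 577 30 180 -1.7
```

```text
[3.04 2.2  2.74] [-0.02 -0.    0.  ] t 1.1 q [-2. 20. 77.  0. 83. -0.] p [524.2 100.3 256.1] yaw -1.8 w 59.7 F [1.7 1.  0.6]
```

Emit:
{"method": "arm_command", "body": {
  "plan": [
    [[1, 2.1, 2.6, 0, 0, 0], [2, 2.1, 2.6, 0, 0, 0], [3, 2.1, 2.6, 0, 0, 0], [3, 2.1, 2.6, 0, 0, 0], [3, 2.1, 2.6, 0, 0, 0]]
  ]
}}

```text
time_s: 1.6
position: [0.5738, 0.036, 0.1819]
tool_rot: [[-0.0, 1.0, -0.031], [0.0, -0.031, -1.0], [-1.0, -0.0, -0.0]]
ft_force: [0.6, -1.0, 0.4]
grip_width: 0.06
```

```bash
python3 to.py 577 30 90 -1.7
```

```text
[3.67 0.14 0.24] [-0.01 -0.    0.  ] t 1.6 q [-8. 28. 77.  0. 75. -6.] p [573.8  36.  181.9] yaw -1.8 w 60.0 F [ 0.6 -1.   0.4]
```

Emit:
{"method": "arm_command", "body": {
  "plan": [
    [[0, 0.13, 0.2, 0, 0, 0], [1, 0.13, 0.2, 0, 0, 0], [2, 0.13, 0.2, 0, 0, 0], [3, 0.13, 0.2, 0, 0, 0], [3.65, 0.13, 0.2, 0, 0, 0], [3.65, 0.13, 0.2, 0, 0, 0], [3.65, 0.13, 0.2, 0, 0, 0]]
  ]
}}

```text
time_s: 2.3
position: [0.5777, 0.0307, 0.0916]
tool_rot: [[0.002, 1.0, -0.031], [-0.0, -0.031, -1.0], [-1.0, 0.002, 0.0]]
ft_force: [-0.2, 0.4, 1.0]
grip_width: 0.0602
```

Emit:
{"method": "arm_command", "body": {
  "plan": [
    [[0, 0, 0, 0, 0, 0], [0, 0, 0, 0, 0, 0], [0, 0, 0, 0, 0, 0], [0, 0, 0, 0, 0, 0], [0, 0, 0, 0, 0, 0], [0, 0, 0, 0, 0, 0]]
  ],
  "jaw": 0.8
}}

```text
time_s: 2.9
position: [0.5775, 0.0306, 0.0916]
tool_rot: [[0.003, 1.0, -0.031], [-0.0, -0.031, -1.0], [-1.0, 0.003, 0.0]]
ft_force: [-1.1, 0.6, 5.7]
grip_width: 0.0333
```

```bash
python3 to.py 577 30 220 -1.7
```

```text
[-5.14 -0.01  0.02] [-0.01  0.   -0.02] t 2.9 q [-9. 34. 83.  0. 63. -7.] p [577.5  30.6  91.6] yaw -1.8 w 33.3 F [-1.1  0.6  5.7]
```

Emit:
{"method": "arm_command", "body": {
  "plan": [
    [[-0.5, 0, 0, 0, 0, 0], [-1.2, 0, 0, 0, 0, 0], [-2.4, 0, 0, 0, 0, 0], [-3.6, 0, 0, 0, 0, 0], [-4.8, 0, 0, 0, 0, 0], [-5.2, 0, 0, 0, 0, 0], [-5.2, 0, 0, 0, 0, 0]]
  ]
}}

```text
time_s: 3.6
position: [0.5772, 0.0305, 0.2215]
tool_rot: [[0.003, 1.0, -0.031], [-0.0, -0.031, -1.0], [-1.0, 0.003, 0.0]]
ft_force: [-0.2, -0.2, -0.7]
grip_width: 0.0336
```

```bash
python3 to.py 553 -342 220 -28.2
```

```text
[ 0.06 -0.5  14.92] [ 4.4  -0.   -0.03] t 3.6 q [-9. 26. 73. -0. 80. -7.] p [577.2  30.5 221.5] yaw -1.8 w 33.6 F [-0.2 -0.2 -0.7]
```

Emit:
{"method": "arm_command", "body": {
  "plan": [
    [[0, 0, 1.2, 0.4, 0, 0], [0, -0.1, 2.8, 0.8, 0, 0], [0, -0.2, 4.6, 1.3, 0, 0], [0, -0.2, 6.4, 1.9, 0, 0], [0, -0.3, 8.2, 2.4, 0, 0], [0, -0.3, 10, 3, 0, 0], [0, -0.4, 11.8, 3.5, 0, 0], [0, -0.5, 13.4, 4, 0, 0], [0, -0.5, 14.9, 4.4, 0, 0], [0, -0.5, 14.9, 4.4, 0, 0]]
  ]
}}

```text
time_s: 4.6
position: [0.5514, -0.3455, 0.2171]
tool_rot: [[-0.003, 0.879, -0.478], [0.001, -0.478, -0.879], [-1.0, -0.003, 0.0]]
ft_force: [-0.1, 0.2, -1.7]
grip_width: 0.0335
```

Emit:
{"method": "arm_command", "body": {
  "plan": [
    [[0, 0, 0, 0, 0, 0], [0, 0, 0, 0, 0, 0]]
  ]
}}

```text
time_s: 4.8
position: [0.5527, -0.3402, 0.2191]
tool_rot: [[-0.001, 0.882, -0.471], [0.002, -0.471, -0.882], [-1.0, -0.002, -0.001]]
ft_force: [0.2, -0.8, -1.1]
grip_width: 0.0334
```

```bash
python3 to.py 553 -342 40 -28.2
```

```text
[7.16 0.06 0.06] [ 0.01 -0.01  0.02] t 4.8 q [-42.  33.  60.   0.  86. -14.] p [ 552.7 -340.2  219.1] yaw -28.1 w 33.4 F [ 0.2 -0.8 -1.1]
```

Emit:
{"method": "arm_command", "body": {
  "plan": [
    [[1.5, 0, 0, 0, 0, 0], [3, 0, 0, 0, 0, 0], [4.5, 0, 0, 0, 0, 0], [5.8, 0, 0, 0, 0, 0], [6.6, 0, 0, 0, 0, 0], [6.9, 0, 0, 0, 0, 0], [7.1, 0, 0, 0, 0, 0], [7.16, 0, 0, 0, 0, 0], [7.2, 0, 0, 0, 0, 0], [7.2, 0, 0, 0, 0, 0]]
  ]
}}

```text
time_s: 5.8
position: [0.553, -0.3415, 0.0409]
tool_rot: [[0.001, 0.881, -0.472], [-0.001, -0.472, -0.881], [-1.0, 0.001, 0.0]]
ft_force: [0.2, -0.6, -0.8]
grip_width: 0.0334
```

Emit:
{"method": "arm_command", "body": {
  "plan": [
    [[0, 0, 0, 0, 0, 0], [0, 0, 0, 0, 0, 0], [0, 0, 0, 0, 0, 0], [0, 0, 0, 0, 0, 0]]
  ],
  "jaw": 0.4
}}

```text
time_s: 6.2
position: [0.5528, -0.3414, 0.0402]
tool_rot: [[0.0, 0.881, -0.472], [-0.0, -0.472, -0.881], [-1.0, 0.0, 0.0]]
ft_force: [0.4, -0.2, -0.3]
grip_width: 0.0512
```

Emit:
{"method": "arm_command", "body": {
  "plan": [
    [[-0.5, 0, 0, 0, 0, 0], [-1.5, 0, 0, 0, 0, 0], [-3, 0, 0, 0, 0, 0], [-5, 0, 0, 0, 0, 0], [-7, 0, 0, 0, 0, 0], [-8, 0, 0, 0, 0, 0], [-8, 0, 0, 0, 0, 0]]
  ]
}}

```text
time_s: 6.9
position: [0.5535, -0.342, 0.2458]
tool_rot: [[0.007, 0.881, -0.472], [-0.006, -0.472, -0.881], [-1.0, 0.009, 0.002]]
ft_force: [-0.1, 0.3, -0.4]
grip_width: 0.0512
```

```bash
python3 - <<'E'
from h import *
for n in('top','side'): d=snap(n); np.save('pics/'+n+'2.npy',d,allow_pickle=True); 
t=np.load('pics/top2.npy',allow_pickle=True).item()['img'];s=np.load('pics/side2.npy',allow_pickle=True).item()['img']
b=np.hstack([cv2.resize(x,None,fx=5,fy=5)[:,:,::-1] for x in(t[140:210,335:410],s[280:350,318:393])])
cv2.imwrite('pics/tray2.png',b)
E
python3 to.py 594 377 250 41.5
```

```text
[ -0.39 -12.11 -26.1 ] [-11.62   0.    -0.  ] t 7.0 q [-42.  33.  58.  -0.  89. -14.] p [ 552.5 -341.2  240.5] yaw -28.2 w 51.3 F [ 1.   0.4 -0.4]
```

View pics/tray2.png

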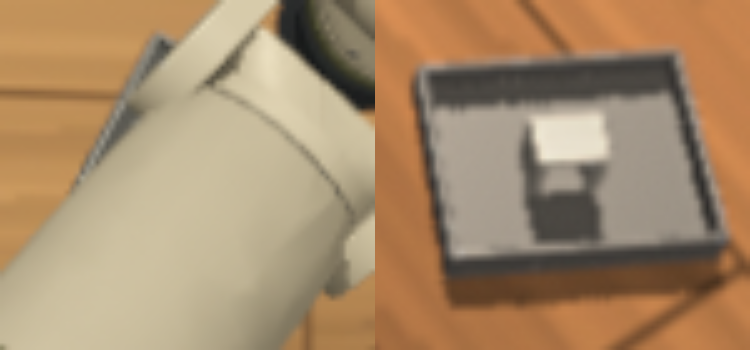

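The shallow saddle stands flat in the middle of the tray. Now on to the deep saddle.

Emit:
{"method": "arm_command", "body": {
  "plan": [
    [[-0.4, -0.6, -1.3, -0.6, 0, 0], [-0.4, -1.3, -2.9, -1.3, 0, 0], [-0.4, -2.1, -4.6, -2, 0, 0], [-0.4, -2.9, -6.3, -2.8, 0, 0], [-0.4, -3.7, -8, -3.6, 0, 0], [-0.4, -4.5, -9.7, -4.3, 0, 0], [-0.4, -5.3, -11.4, -5.1, 0, 0], [-0.4, -6.1, -13.1, -5.8, 0, 0], [-0.4, -6.9, -14.8, -6.6, 0, 0], [-0.4, -7.7, -16.5, -7.3, 0, 0]]
  ]
}}

```text
time_s: 8.0
position: [0.5772, 0.115, 0.2486]
tool_rot: [[-0.003, 0.962, 0.272], [-0.0, 0.272, -0.962], [-1.0, -0.003, -0.001]]
ft_force: [0.5, 0.1, -0.3]
grip_width: 0.0513
```

```bash
python3 to.py 594 377 250 41.5
```

```text
[-0.06  3.5  -9.9 ] [-4.29 -0.01  0.03] t 8.0 q [ -0.  26.  69.  -0.  85. -16.] p [577.2 115.  248.6] yaw 15.8 w 51.3 F [ 0.5  0.1 -0.3]
```

Emit:
{"method": "arm_command", "body": {
  "plan": [
    [[0, 0.6, -1.8, -0.8, 0, 0], [0, 1.2, -3.4, -1.5, 0, 0], [0, 1.8, -5, -2.2, 0, 0], [0, 2.4, -6.6, -2.9, 0, 0], [0, 2.9, -8.1, -3.5, 0, 0], [0, 3.3, -9.2, -4, 0, 0], [0, 3.4, -9.7, -4.2, 0, 0], [0, 3.4, -9.7, -4.2, 0, 0], [0, 3.4, -9.7, -4.2, 0, 0]]
  ],
  "jaw": 0.3
}}

```text
time_s: 8.9
position: [0.5947, 0.3685, 0.2494]
tool_rot: [[-0.001, 0.758, 0.652], [-0.001, 0.652, -0.758], [-1.0, -0.002, -0.0]]
ft_force: [0.4, -0.2, -0.2]
grip_width: 0.0594
```

```bash
python3 to.py 594 377.2 48 41.5
```

```text
[ 8.06  0.22 -0.28] [-0.13 -0.    0.01] t 8.9 q [ 22.  38.  47.  -0.  95. -19.] p [594.7 368.5 249.4] yaw 40.7 w 59.4 F [ 0.4 -0.2 -0.2]
```

Emit:
{"method": "arm_command", "body": {
  "plan": [
    [[0, 0.22, -0.28, -0.1, 0, 0], [2, 0.22, -0.28, -0.1, 0, 0], [4, 0.22, -0.28, -0.1, 0, 0], [5, 0.22, -0.28, -0.1, 0, 0], [6, 0.22, -0.28, -0.1, 0, 0], [6.8, 0.22, -0.28, -0.1, 0, 0], [7.4, 0.22, -0.28, -0.1, 0, 0], [7.65, 0.22, -0.28, -0.1, 0, 0], [7.65, 0.22, -0.28, -0.1, 0, 0]]
  ]
}}

```text
time_s: 9.8
position: [0.5942, 0.3782, 0.0585]
tool_rot: [[-0.001, 0.75, 0.661], [-0.0, 0.661, -0.75], [-1.0, -0.001, -0.0]]
ft_force: [0.6, -0.3, 0.9]
grip_width: 0.0603
```

Emit:
{"method": "arm_command", "body": {
  "plan": [
    [[0, 0, 0, 0, 0, 0], [0, 0, 0, 0, 0, 0], [0, 0, 0, 0, 0, 0], [0, 0, 0, 0, 0, 0], [0, 0, 0, 0, 0, 0], [0, 0, 0, 0, 0, 0]]
  ],
  "jaw": 0.8
}}

```text
time_s: 10.4
position: [0.5947, 0.3786, 0.0601]
tool_rot: [[0.002, 0.75, 0.661], [0.001, 0.661, -0.75], [-1.0, 0.002, 0.001]]
ft_force: [0.2, -0.8, 4.8]
grip_width: 0.0331
```

```bash
python3 to.py 594 377.2 58 41.5
```

```text
[ 0.09 -0.06  0.02] [-0.02  0.01 -0.02] t 10.4 q [ 23.  47.  61.  -0.  72. -19.] p [594.7 378.6  60.1] yaw 41.4 w 33.1 F [ 0.2 -0.8  4.8]
```

Emit:
{"method": "arm_command", "body": {
  "plan": [
    [[-0.5, 0, 0, 0, 0, 0], [-1.2, 0, 0, 0, 0, 0], [-2.4, 0, 0, 0, 0, 0], [-3.6, 0, 0, 0, 0, 0], [-4.8, 0, 0, 0, 0, 0], [-6, 0, 0, 0, 0, 0], [-7, 0, 0, 0, 0, 0], [-7.4, 0, 0, 0, 0, 0], [-7.4, 0, 0, 0, 0, 0]]
  ]
}}

```text
time_s: 11.3
position: [0.5943, 0.3786, 0.2452]
tool_rot: [[0.002, 0.75, 0.661], [0.001, 0.661, -0.75], [-1.0, 0.002, 0.001]]
ft_force: [0.1, 0.7, -0.9]
grip_width: 0.0332
```

```bash
python3 to.py 576.6 27 245 -1.7
```

```text
[-1.000e-02 -9.830e+00  1.008e+01] [ 7.18 -0.   -0.02] t 11.3 q [ 23.  39.  46.   0.  95. -19.] p [594.3 378.6 245.2] yaw 41.4 w 33.2 F [ 0.1  0.7 -0.9]
```

Emit:
{"method": "arm_command", "body": {
  "plan": [
    [[0, -0.8, 0.8, 0.6, 0, 0], [0, -2, 2, 1.5, 0, 0], [0, -3.3, 3.3, 2.4, 0, 0], [0, -4.6, 4.6, 3.3, 0, 0], [0, -5.9, 6, 4.3, 0, 0], [0, -7.2, 7.3, 5.2, 0, 0], [0, -8.4, 8.6, 6.1, 0, 0], [0, -9.3, 9.5, 6.8, 0, 0], [0, -9.8, 10.1, 7.2, 0, 0], [0, -9.8, 10.1, 7.2, 0, 0]]
  ]
}}

```text
time_s: 12.3
position: [0.577, 0.0247, 0.2422]
tool_rot: [[-0.003, 0.999, -0.035], [0.0, -0.035, -0.999], [-1.0, -0.003, 0.0]]
ft_force: [-0.4, 1.1, -0.9]
grip_width: 0.0332
```

Emit:
{"method": "arm_command", "body": {
  "plan": [
    [[0, 0, 0, 0, 0, 0], [0, 0, 0, 0, 0, 0]]
  ]
}}

```text
time_s: 12.5
position: [0.5772, 0.028, 0.2431]
tool_rot: [[-0.001, 1.0, -0.03], [0.0, -0.03, -1.0], [-1.0, -0.001, -0.0]]
ft_force: [0.0, 0.5, -2.3]
grip_width: 0.0331
```

```bash
python3 to.py 576.6 27 175 -1.7; python3 - <<'E'
from h import *
d=snap('side'); np.save('pics/side3.npy',d,allow_pickle=True)
c=d['img'][90:230,190:350]; cv2.imwrite('pics/hold.png',cv2.resize(c,None,fx=4,fy=4,interpolation=2)[:,:,::-1])
E
```

```text
[ 2.73 -0.02  0.04] [ 0.   -0.    0.01] t 12.5 q [-9. 25. 71.  0. 84. -7.] p [577.2  28.  243.1] yaw -1.7 w 33.1 F [ 0.   0.5 -2.3]
```

View pics/hold.png

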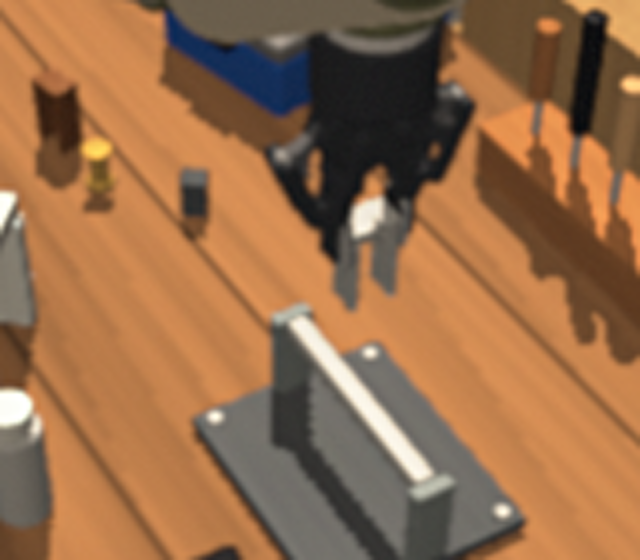

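The saddle is held upright above the bar, and the spool, stub and decoy haven't moved. Now I'll lower it, checking force.

Emit:
{"method": "arm_command", "body": {
  "plan": [
    [[0.8, -0.02, 0, 0, 0, 0], [1.6, -0.02, 0, 0, 0, 0], [2.4, -0.02, 0, 0, 0, 0], [3, -0.02, 0, 0, 0, 0], [3.5, -0.02, 0, 0, 0, 0], [3.8, -0.02, 0, 0, 0, 0], [4.1, -0.02, 0, 0, 0, 0], [4.4, -0.02, 0, 0, 0, 0], [4.7, -0.02, 0, 0, 0, 0], [4.7, -0.02, 0, 0, 0, 0]]
  ]
}}

```text
time_s: 13.55
position: [0.5766, 0.0271, 0.1254]
tool_rot: [[-0.002, 1.0, -0.031], [0.0, -0.031, -1.0], [-1.0, -0.002, -0.0]]
ft_force: [0.2, 0.1, -1.7]
grip_width: 0.0333
```

```bash
python3 to.py 576.6 28 91 -1.7
```

```text
[ 1.38  0.   -0.04] [-0.02 -0.    0.02] t 13.6 q [-9. 32. 81.  0. 68. -7.] p [576.6  27.1 125.4] yaw -1.8 w 33.3 F [ 0.2  0.1 -1.7]
```

It's clear, with the legs 20 mm past the bar top and no side force.

Emit:
{"method": "arm_command", "body": {
  "plan": [
    [[0.4, 0, 0, 0, 0, 0], [0.8, 0, 0, 0, 0, 0], [1.05, 0, 0, 0, 0, 0], [1.2, 0, 0, 0, 0, 0], [1.27, 0, 0, 0, 0, 0], [1.32, 0, 0, 0, 0, 0], [1.36, 0, 0, 0, 0, 0], [1.36, 0, 0, 0, 0, 0]]
  ]
}}

```text
time_s: 14.35
position: [0.577, 0.027, 0.0924]
tool_rot: [[0.0, 1.0, -0.031], [-0.0, -0.031, -1.0], [-1.0, 0.0, 0.0]]
ft_force: [-0.5, -0.4, -1.1]
grip_width: 0.0334
```

Emit:
{"method": "arm_command", "body": {
  "plan": [
    [[0.03, 0, 0, 0, 0, 0], [0.06, 0, 0, 0, 0, 0], [0.08, 0, 0, 0, 0, 0], [0.08, 0, 0, 0, 0, 0]]
  ]
}}

```text
time_s: 14.75
position: [0.5771, 0.027, 0.092]
tool_rot: [[0.002, 1.0, -0.031], [-0.0, -0.031, -1.0], [-1.0, 0.002, 0.0]]
ft_force: [-4.9, 0.4, 11.5]
grip_width: 0.0334
```

Emit:
{"method": "arm_command", "body": {
  "plan": [
    [[0, 0, 0, 0, 0, 0], [0, 0, 0, 0, 0, 0], [0, 0, 0, 0, 0, 0], [0, 0, 0, 0, 0, 0]]
  ],
  "jaw": 0.3
}}

```text
time_s: 15.15
position: [0.577, 0.027, 0.0902]
tool_rot: [[-0.0, 1.0, -0.031], [0.0, -0.031, -1.0], [-1.0, -0.0, -0.0]]
ft_force: [-0.0, -0.0, 0.4]
grip_width: 0.0601
```

Emit:
{"method": "arm_command", "body": {
  "plan": [
    [[-0.5, 0, 0, 0, 0, 0], [-1.5, 0, 0, 0, 0, 0], [-3, 0, 0, 0, 0, 0], [-5, 0, 0, 0, 0, 0], [-6.6, 0, 0, 0, 0, 0], [-6.8, 0, 0, 0, 0, 0], [-6.8, 0, 0, 0, 0, 0]]
  ]
}}

```text
time_s: 15.85
position: [0.577, 0.0271, 0.2619]
tool_rot: [[0.003, 1.0, -0.031], [-0.0, -0.031, -1.0], [-1.0, 0.003, 0.0]]
ft_force: [0.3, 0.7, 0.3]
grip_width: 0.0599
```

```bash
python3 to.py 405 270 260 136
```

```text
[ 0.05 -7.18 -9.5 ] [ 7.03 -0.01 -0.03] t 15.8 q [-9. 24. 69.  0. 86. -7.] p [577.   27.1 261.9] yaw -1.8 w 59.9 F [0.3 0.7 0.3]
```

Emit:
{"method": "arm_command", "body": {
  "plan": [
    [[0, -0.9, -1.2, 0.9, 0, 0], [0, -1.8, -2.4, 1.8, 0, 0], [0, -2.7, -3.6, 2.7, 0, 0], [0, -3.6, -4.8, 3.6, 0, 0], [0, -4.5, -6, 4.5, 0, 0], [0, -5.4, -7.2, 5.4, 0, 0], [0, -6.3, -8.4, 6.2, 0, 0], [0, -7.2, -9.5, 7, 0, 0], [0, -7.2, -9.5, 7, 0, 0], [0, -7.2, -9.5, 7, 0, 0]]
  ],
  "jaw": 0.25
}}

```text
time_s: 16.85
position: [0.4039, 0.2702, 0.2593]
tool_rot: [[-0.002, 0.723, -0.691], [-0.001, -0.691, -0.723], [-1.0, -0.001, 0.002]]
ft_force: [0.3, 0.8, 0.1]
grip_width: 0.0637
```

```bash
python3 to.py 405 270 121 136; python3 - <<'E'
from meas import *
T=snap('top');S=snap('side'); np.save('pics/top4.npy',T,allow_pickle=True); np.save('pics/side4.npy',S,allow_pickle=True)
cs=[cv2.resize(x,(400,300),interpolation=2)[:,:,::-1] for x in(T['img'][132:192,209:289],S['img'][160:220,238:318],T['img'][185:245,130:210],S['img'][120:195,145:245])]
cv2.imwrite('pics/chk.png',np.vstack([np.hstack(cs[:2]),np.hstack(cs[2:])]))
for t in(150,170):print(rect(T,blob(T,(243,146,254,165),t,sat=70),.097))
E
```

```text
[ 5.53  0.04 -0.04] [0.05 0.02 0.01] t 16.9 q [20. 15. 84. -0. 81. 63.] p [403.9 270.2 259.3] yaw -43.7 w 63.7 F [0.3 0.8 0.1]
[576.9  28.4  33.5  31.   -1. ]
[5.768e+02 2.850e+01 3.200e+01 3.060e+01 3.000e-01]
```

View pics/chk.png

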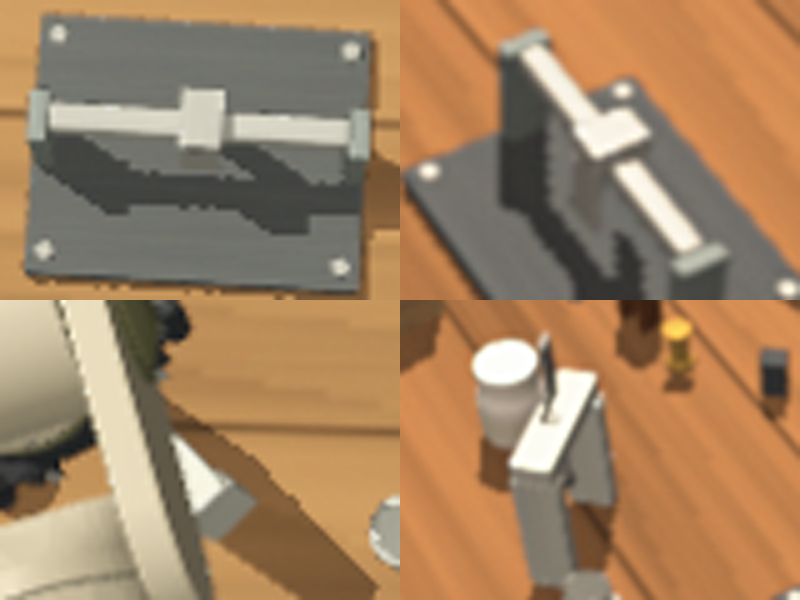

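The deep saddle is seated square on the bar at about (577, 28), and the gauge is untouched. Now I'll grip the gauge.

Emit:
{"method": "arm_command", "body": {
  "plan": [
    [[0.5, 0.04, -0.04, 0, 0, 0], [1.4, 0.04, -0.04, 0, 0, 0], [2.3, 0.04, -0.04, 0, 0, 0], [3.2, 0.04, -0.04, 0, 0, 0], [4.1, 0.04, -0.04, 0, 0, 0], [4.8, 0.04, -0.04, 0, 0, 0], [5.3, 0.04, -0.04, 0, 0, 0], [5.5, 0.04, -0.04, 0, 0, 0], [5.5, 0.04, -0.04, 0, 0, 0]]
  ]
}}

```text
time_s: 17.85
position: [0.4062, 0.2694, 0.1223]
tool_rot: [[-0.001, 0.721, -0.693], [-0.001, -0.693, -0.721], [-1.0, -0.001, 0.001]]
ft_force: [-0.2, 0.0, 0.7]
grip_width: 0.0641
```

Emit:
{"method": "arm_command", "body": {
  "plan": [
    [[0, 0, 0, 0, 0, 0], [0, 0, 0, 0, 0, 0], [0, 0, 0, 0, 0, 0], [0, 0, 0, 0, 0, 0], [0, 0, 0, 0, 0, 0], [0, 0, 0, 0, 0, 0], [0, 0, 0, 0, 0, 0]]
  ],
  "jaw": 0.85,
  "newtons": 60
}}

```text
time_s: 18.55
position: [0.4061, 0.2702, 0.1236]
tool_rot: [[0.001, 0.722, -0.692], [0.0, -0.692, -0.722], [-1.0, 0.001, -0.001]]
ft_force: [-1.6, 0.0, 5.8]
grip_width: 0.0294
```

```bash
python3 to.py 405 270 260 136
```

```text
[-5.46 -0.02  0.03] [ 0.04 -0.01 -0.01] t 18.6 q [20. 24. 96. -0. 60. 63.] p [406.1 270.2 123.6] yaw -43.8 w 29.4 F [-1.6  0.   5.8]
```

Emit:
{"method": "arm_command", "body": {
  "plan": [
    [[-0.3, 0, 0, 0, 0, 0], [-0.9, 0, 0, 0, 0, 0], [-1.7, 0, 0, 0, 0, 0], [-2.7, 0, 0, 0, 0, 0], [-3.7, 0, 0, 0, 0, 0], [-4.7, 0, 0, 0, 0, 0], [-5.5, 0, 0, 0, 0, 0], [-5.9, 0, 0, 0, 0, 0], [-6, 0, 0, 0, 0, 0], [-6, 0, 0, 0, 0, 0]]
  ]
}}

```text
time_s: 19.55
position: [0.4056, 0.27, 0.2721]
tool_rot: [[-0.001, 0.722, -0.692], [-0.0, -0.692, -0.722], [-1.0, -0.001, 0.001]]
ft_force: [0.4, 0.4, -6.4]
grip_width: 0.029
```

```bash
python3 to.py 576.7 27.5 270 88.3
```

```text
[ 0.08 11.65  2.26] [7.98 0.01 0.  ] t 19.6 q [20. 15. 82.  0. 83. 63.] p [405.6 270.  272.1] yaw -43.8 w 29.0 F [ 0.4  0.4 -6.4]
```

Emit:
{"method": "arm_command", "body": {
  "plan": [
    [[0, 0.6, 0.1, 0.4, 0, 0], [0, 1.8, 0.4, 1.2, 0, 0], [0, 3.2, 0.6, 2.2, 0, 0], [0, 4.8, 0.9, 3.3, 0, 0], [0, 6.4, 1.2, 4.4, 0, 0], [0, 8, 1.5, 5.5, 0, 0], [0, 9.5, 1.8, 6.5, 0, 0], [0, 10.7, 2.1, 7.4, 0, 0], [0, 11.4, 2.2, 7.8, 0, 0], [0, 11.6, 2.2, 8, 0, 0]]
  ]
}}

```text
time_s: 20.55
position: [0.5777, 0.0284, 0.2713]
tool_rot: [[-0.002, -0.034, -0.999], [0.0, -0.999, 0.034], [-1.0, -0.0, 0.002]]
ft_force: [-0.2, 0.9, -6.7]
grip_width: 0.0284
```

Emit:
{"method": "arm_command", "body": {
  "plan": [
    [[0, 0, 0, 0, 0, 0], [0, 0, 0, 0, 0, 0], [0, 0, 0, 0, 0, 0]]
  ]
}}

```text
time_s: 20.85
position: [0.5766, 0.0308, 0.2729]
tool_rot: [[-0.0, -0.029, -1.0], [0.0, -1.0, 0.029], [-1.0, -0.0, 0.0]]
ft_force: [-0.5, 0.2, -5.7]
grip_width: 0.0288
```

```bash
python3 to.py 576.7 27.5 200 88.3; python3 - <<'E'
from h import *
d=snap('side'); c=d['img'][70:240,180:360]; cv2.imwrite('pics/hold2.png',cv2.resize(c,None,fx=3.5,fy=3.5,interpolation=2)[:,:,::-1])
E
```

```text
[ 2.92  0.13 -0.01] [0. 0. 0.] t 20.9 q [-9. 24. 68.  0. 88. 83.] p [576.6  30.8 272.9] yaw -91.7 w 28.8 F [-0.5  0.2 -5.7]
```

View pics/hold2.png

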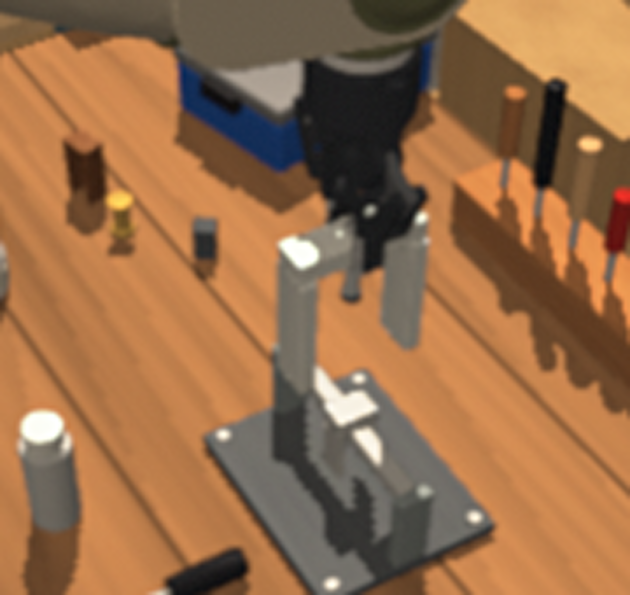

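The gauge hangs level and square over the bar (8 views used). Now I'll lower it.

Emit:
{"method": "arm_command", "body": {
  "plan": [
    [[0.6, 0.13, 0, 0, 0, 0], [1.4, 0.13, 0, 0, 0, 0], [2.2, 0.13, 0, 0, 0, 0], [3, 0.13, 0, 0, 0, 0], [3.7, 0.13, 0, 0, 0, 0], [4.2, 0.13, 0, 0, 0, 0], [4.6, 0.13, 0, 0, 0, 0], [4.9, 0.13, 0, 0, 0, 0], [5, 0.13, 0, 0, 0, 0], [5, 0.13, 0, 0, 0, 0]]
  ]
}}

```text
time_s: 21.9
position: [0.5771, 0.0266, 0.148]
tool_rot: [[0.0, -0.031, -1.0], [0.0, -1.0, 0.031], [-1.0, -0.0, -0.0]]
ft_force: [-0.3, -0.3, -4.2]
grip_width: 0.0289
```

```bash
python3 to.py 576.7 27.5 136 88.3
```

```text
[ 0.48 -0.04  0.02] [-0.01 -0.    0.  ] t 21.9 q [-9. 30. 79.  0. 70. 83.] p [577.1  26.6 148. ] yaw -91.8 w 28.9 F [-0.3 -0.3 -4.2]
```

The wrist force fell from 6.0 N to 4.2 N, as expected with the foot on the saddle. I'll go down the last 12 mm slowly.

Emit:
{"method": "arm_command", "body": {
  "plan": [
    [[0.08, 0, 0, 0, 0, 0], [0.16, 0, 0, 0, 0, 0], [0.24, 0, 0, 0, 0, 0], [0.3, 0, 0, 0, 0, 0], [0.36, 0, 0, 0, 0, 0], [0.41, 0, 0, 0, 0, 0], [0.45, 0, 0, 0, 0, 0], [0.48, 0, 0, 0, 0, 0], [0.48, 0, 0, 0, 0, 0]]
  ]
}}

```text
time_s: 22.8
position: [0.5771, 0.0264, 0.1358]
tool_rot: [[0.0, -0.031, -1.0], [-0.0, -1.0, 0.031], [-1.0, 0.0, -0.0]]
ft_force: [1.4, -0.2, -2.9]
grip_width: 0.0292
```

Emit:
{"method": "arm_command", "body": {
  "plan": [
    [[0.02, 0, 0, 0, 0, 0], [0.04, 0, 0, 0, 0, 0], [0.04, 0, 0, 0, 0, 0]]
  ]
}}

```text
time_s: 23.1
position: [0.5772, 0.0264, 0.1357]
tool_rot: [[0.001, -0.031, -1.0], [-0.0, -1.0, 0.031], [-1.0, 0.0, -0.001]]
ft_force: [-2.1, 0.5, 4.8]
grip_width: 0.0289
```

Contact force is now upward, so the soles are seated. Release and back off.

Emit:
{"method": "arm_command", "body": {
  "plan": [
    [[0, 0, 0, 0, 0, 0], [0, 0, 0, 0, 0, 0], [0, 0, 0, 0, 0, 0], [0, 0, 0, 0, 0, 0], [0, 0, 0, 0, 0, 0]]
  ],
  "jaw": 0.25
}}

```text
time_s: 23.6
position: [0.5771, 0.0264, 0.1348]
tool_rot: [[-0.0, -0.031, -1.0], [-0.0, -1.0, 0.031], [-1.0, 0.0, 0.0]]
ft_force: [0.4, 0.6, 0.3]
grip_width: 0.0639
```

Emit:
{"method": "arm_command", "body": {
  "plan": [
    [[-0.4, 0, 0, 0, 0, 0], [-1.2, 0, 0, 0, 0, 0], [-2.4, 0, 0, 0, 0, 0], [-3.8, 0, 0, 0, 0, 0], [-5, 0, 0, 0, 0, 0], [-5.6, 0, 0, 0, 0, 0], [-5.6, 0, 0, 0, 0, 0], [-5.6, 0, 0, 0, 0, 0]]
  ]
}}

```text
time_s: 24.4
position: [0.5768, 0.0265, 0.2745]
tool_rot: [[-0.0, -0.031, -1.0], [0.0, -1.0, 0.031], [-1.0, 0.0, 0.0]]
ft_force: [-0.1, 0.6, 0.2]
grip_width: 0.0635
```

Emit:
{"method": "arm_command", "body": {
  "plan": [
    [[0, 0, 1.5, 0, 0, 0], [0, 0, 3, 0, 0, 0], [0, 0, 4.5, 0, 0, 0], [0, 0, 6, 0, 0, 0], [0, 0, 7, 0, 0, 0], [0, 0, 7, 0, 0, 0], [0, 0, 7, 0, 0, 0]]
  ]
}}

```text
time_s: 25.1
position: [0.4022, 0.0319, 0.2744]
tool_rot: [[-0.001, -0.032, -1.0], [0.0, -1.0, 0.032], [-1.0, -0.0, 0.001]]
ft_force: [-0.8, 0.1, -0.2]
grip_width: 0.0642
```

```bash
python3 to.py 576.7 27.5 136 88.3; python3 - <<'E'
from meas import *
T=snap('top','t9.png');S=snap('side','s9.png')
a=cv2.resize(S['img'][60:350,160:420],(540,600),interpolation=2)
b=cv2.resize(T['img'][120:200,200:300],(250,200),interpolation=2);b=np.vstack([b,cv2.resize(T['img'][120:200,90:190],(250,200),interpolation=2),cv2.resize(T['img'][190:270,230:330],(250,200),interpolation=2)])
cv2.imwrite('pics/fin.png',np.hstack([a,b])[:,:,::-1])
for z in(.135,): print('gauge top',rect(T,blob(T,(220,125,280,175),215,sat=60),z))
E
```

```text
[ 5.53 -0.04 -6.99] [-0.02  0.01  0.  ] t 25.1 q [-12.   6.  93.   0.  81.  79.] p [402.2  31.9 274.4] yaw -91.8 w 64.2 F [-0.8  0.1 -0.2]
gauge top [553.9  29.7  58.8  30.5   1.6]
```

View pics/fin.png

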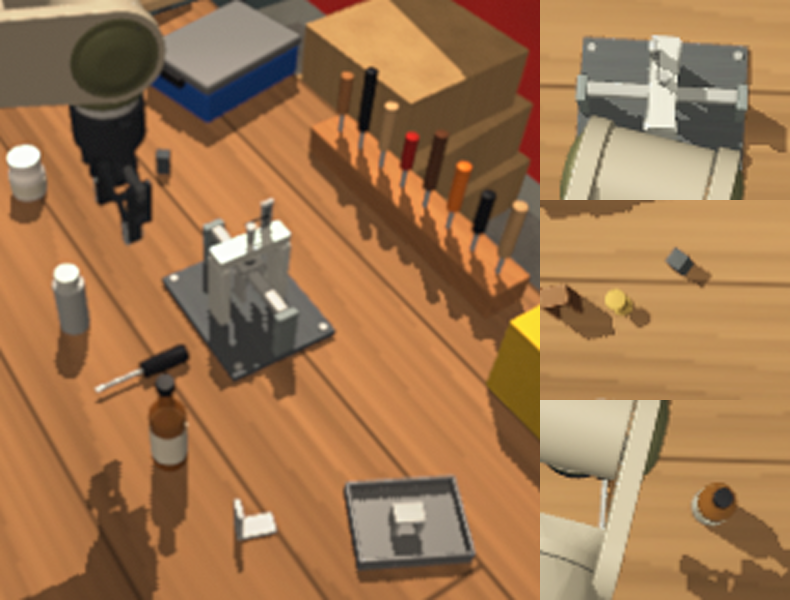

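The gauge stands upright on the plate astride the bar with its spindle pushed up, the shallow saddle is in the tray, and the other things are undisturbed. The arm is clear, so I'm handing in.

```bash
python3 -c "
from rig import workorder; print(workorder.close_job())"
```

```text
the job is handed in; nothing more can be done
None
```

The job was carried out and handed in at about 25 s of the 72 s allowed. No verdict is reported, so the outcome below rests on my own checks.

**What I did:** I moved the shallow saddle to the tray, hung the deep saddle on the bar, and set the gauge astride the bar with its foot on the deep saddle. Everything was let go, and the arm was moved clear with about zero wrist force.

**Last checks:**
- **Shallow saddle:** it stands flat near the tray's middle in the side view.
- **Deep saddle:** it measured (577, 28) mm after release, against a bar centre line at x ≈ 576.6 mm. It looked seated square.
- **Gauge:** it was set down about 12 mm higher than on the bench (the plate's thickness). The wrist force turned upward to 4.8 N at contact, so the soles had landed. In the final pictures it stands upright with its spindle raised.
- **Other things:** those in view looked where they started. I compared them by eye and did not measure them again.

**Checks that failed or were missing:**
- The final measurement of the gauge's top from above was unusable. It gave a 59 mm long patch centred at x = 554 mm, because the spindle and its shadow split the 104 mm crossbar.
- The foot reading of 0.025 m was not measured directly. I inferred it from the seated heights.

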